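# Uncover the sander window and hold a leg's tenon in it

## Robot

A 6-joint arm with a two-finger parallel gripper is mounted at the origin on the work surface. World frame = base frame: x ahead of the robot, y to its left, z up, the work surface at z = 0. Lengths are in m, angles in rad, forces in N, time in s.
With the tool pointing down it reaches from about 0.425 to 0.95 m from the base axis. Payload 3.5 kg.
Tool frame: the origin (TCP) lies at the very end of the fingers, on their centre line; the grasp point (between the pads) lies 19 mm behind it; x points along the fingers, z is the direction in which the jaws open and shut, and the axes are right-handed (so a half turn about x gives the same grasp; the last joint's range is limited). The gripper opens to 85 mm and grips with 20 to 120 N. Pads are 22 mm wide; open, the fingers measure 114 mm over their backs; the gripper's body (76 mm by 85 mm) begins 54 mm behind the grasp point. The pads swing forward as they close: fully open they stand 13 mm farther back than shut.
Start: joints at [1, 0.286, 1.577, -0, 1.279, -0.15], TCP at [0.276, 0.616, 0.211] pointing down, gripper open.
Joint ranges: [-2.77, 2.77], [-0.9, 2.22], [0.21, 2.48], [-1.53, 4.67], [0.24, 2.81], [-2.84, 2.84]. Speed limits (rad/s): [2.79, 2.79, 3.14, 3.14, 3.14, 3.14].

## Interface

Orientations are given as a unit quaternion [x, y, z, w].
In Python, from plant import ctrl, cams gives the robot as it stands.
- The arm moves only by the tool play_rows, never from a script. Its argument "rows" is a list of rows, each a list of 3 entries, a list of its own where there are three numbers: the opening in per cent of the stroke, from 0 (shut) to 100 (fully open), then the shift along the tool's x, y, z in units of 0.3 m (1.0 is 0.3 m), then the turn, a rotation vector about the tool's x, y, z in units of pi/2 rad (1.0 is pi/2 rad). A call has 1 to 10 rows; each row is the pose to reach, as a shift and turn from the pose commanded when the call began, along the tool's axes at that moment; what a row does not reach only later rows make up. A row lasts 1/12 s, in which the tool goes at most 41.7 mm and 7.16 degrees, less where a joint would pass 70% of its speed; a pose out of reach is approached as far as the arm can. A call with a number of a shift or a turn outside -1 to 1 is refused whole. A call with a gripper value outside its range is refused whole. The fingers move at their own pace and stop on an object; "force" is the grip in N (left out, the last holds). Time passes only in rows, so rows that repeat a pose let the fingers close. It gives the time, the measured TCP pose, the force and the opening at its end, in the units of the state.
- ctrl.get_state(): the state, without advancing time (a new reading comes with each control period).
- cams.read_camera(name): name is "scene" or "top"; returns a dict with "color" (420x560x3 uint8, red, green, blue), "fx", "fy", "cx", "cy" (pixels), "view" (4x4, takes a point from world to camera coordinates). Camera axes: x right, y down, z forward; pixel columns grow to the right and rows downward; lengths in m; the calibration is good to about 2 mm. A picture is of the moment at which its call begins. There is no depth.
- ctrl.sign_off(): hands the job in, once; it reports no verdict.
The state is a dict: "time": time; "qpos": joint angles; "dq": joint speeds; "joint_efforts": joint torques, N m; "eef_pos": TCP position; "tcp_rot": TCP orientation; "contact_force": force on the tool from outside, world axes, zero at the start; "wrist_torque": the same for the moment, N m; "opening": opening from 0.0 (shut) to 1.0 (fully open).
Only numpy, scipy, OpenCV 4.12 (cv2) and the standard library are available. Lean on these libraries where they do the work, as an engineer would, in place of code of your own. Each camera call takes 0.05 s, during which the arm holds its last target. There are 200 camera calls.

## Task

Lift the pitched steel cover off the sander's guard and hang it astride the bar of the low rail, about the middle. Then take the square leg out of its stand, pass its flat tenon down through the window in the guard, and finish holding it there upright and still in the gripper, with about two thirds of the tenon inside and its shoulder clear of the guard, so that the gripper alone carries it. Leave the round leg, mallet, bottle and bin where they are.

Things in the scene. Friction and masses are not known exactly. Their poses are not given: they have to be found in the camera images.
- guard: bench drum sander, fixed: grey steel box 200 (x) x 180 (y) x 100 mm high, closed on top by a flat bare-steel guard plate 8 mm thick; a motor 84 mm in diameter sticks out 90 mm on its +x side. Origin: centre of the box's underside, on the bench. z up
- window (a point): centre of the window, at the guard plate's top face (100 mm above the bench), mid-plate: a straight slot through the plate, 36 mm along the guard's x, 16 mm along its y (tenon plus 2 mm each way in all, 1 mm a side), upper edge bevelled by 3 mm. Axes as the guard's. Below it the box is free for 60 mm. At the start the cover stands over it
- cover: loose steel tent of two 4 mm sheets, 0.4 kg: 110 mm along its x (the ridge), 106 mm wide (y) over the two lips it stands on; inside 80 mm wide at the bottom, inner apex 70 mm up. On the ridge a wooden grip block 70 (x) x 22 (y) mm, from 76 to 108 mm up. Origin: centre of its underside (bottom of the lips). Hung on the bar, its origin is 74 mm above the bench
- rail: low rail, fixed: a steel bar 14 mm in diameter and 260 mm long along the rail's x, its axis 130 mm above the bench, on two wooden posts 18 mm thick at x = +-119 mm that reach up to the bar. Origin: on the bench under the middle of the bar. z up
- leg: loose square wooden leg, 0.2 kg, foot up in its stand. From its origin (centre of the shoulder, the face the tenon juts from) along z (up): block 46 mm square to 34 mm, shaft 32 mm square to 90 mm, foot 40 mm square from 90 to 130 mm (the top). Below the shoulder the flat tenon: 34 (x) x 14 (y) mm, 50 mm long, its last 6 mm stepped in by 1 and 2 mm a side
- leg_tip (a point): middle of the lower end of the tenon, 50 mm below the leg's origin; axes as the leg's
- stand: fixed dark wooden block 90 x 90 x 70 mm high holding the square leg: its shoulder rests on the block's top, the tenon in a pocket 38 (x) x 18 (y) mm and 58 mm deep. Origin: centre of the underside
- round_stand: fixed block, the same size, holding the round leg in a round pocket. The two stands swap places from one start to another
- round_leg: bystander: turned round wooden leg, up to 48 mm in diameter, standing 128 mm above its stand; origin at its shoulder on the stand's top
- bottle: bystander: green bottle 66 mm in diameter, 200 mm high; origin at the centre of its underside
- bin: bystander: empty blue bin 80 (x) x 120 (y) x 50 mm high; origin at the centre of its underside
- mallet: bystander: wooden mallet lying on the bench, 260 mm long along its x, head 60 x 110 x 70 mm high centred 100 mm from the origin on the +x side; origin on the bench
Not all that is in view belongs to the job. What is meant by the cover is not orange, and is the larger of those in its own colour.

How it is judged:
On the way:
1. the cover hangs astride the rail's bar, let go (x of cover in the frame of rail between -0.075 and 0.075 m and y of cover in the frame of rail between -0.015 and 0.015 m and z of cover in the frame of rail between 0.066 and 0.084 m and angle between cover's own z axis and vertical below 0.2 rad and contact force between cover and rail above 1 N and contact force between the fingers and cover below 0.2 N and linear speed of cover below 0.03 m/s), for 0.3 s.
At the end, for the whole second after the job is handed in: Tenon tip 22 to 46 mm below the guard's top face in the window, leg upright within 0.1 rad, still, gripped with over 3 N, pressing on the guard under 8 N; cover at rest astride the bar, untouched, level within 0.2 rad, its middle within 75 mm of the bar's middle (all of step 1 and z of leg_tip in the frame of window between -0.046 and -0.022 m and x of leg_tip in the frame of window between -0.006 and 0.006 m and y of leg_tip in the frame of window between -0.006 and 0.006 m and angle between leg's own z axis and vertical below 0.1 rad and contact force between the fingers and leg above 3 N and contact force between leg and guard below 8 N and linear speed of leg below 0.02 m/s); the arm keeps its last pose, push and grip.
It fails at once if the round leg is moved by more than 20 mm (distance of round_leg from where it was at the start of the episode above 0.02 m).
It fails at once if the bottle is moved by more than 30 mm (distance of bottle from where it was at the start of the episode above 0.03 m).
It fails at once if the bin is moved by more than 30 mm (distance of bin from where it was at the start of the episode above 0.03 m).
It fails at once if the mallet is moved by more than 30 mm (distance of mallet from where it was at the start of the episode above 0.03 m).
It also fails if it takes over 61 s, if anything falls off the work surface, if the arm or the gripper's body presses on something with over 40 N, if the wrist force passes 120 N, or if a joint passes its speed limit or range.

## Working session

There is one attempt and no reset: what is moved stays moved. The work goes in short steps, Python scripts to look and compute and a tool call to move; the robot and the scene stay as the last step left them, time stands still between calls to the robot, and variables do not carry over. Pictures are saved under pics/ and viewed, about 8 in all and at most 12, crops included, and the job is handed in when it is done.

Besides the shell and the picture viewer there is one more tool, called after "Request:" as name([rows], argument=value, ...), one row to a line, values as JSON. play_rows: Moves the arm, as the interface text tells. Shifts and turns lie within -1 to 1; 1 stands for 0.3 m of shift or pi/2 rad of turn. Its arguments: {"type":"object","properties":{"rows":{"type":"array"},"force":{"type":"number"}},"required":["rows"]}

```bash
mkdir -p pics; python3 - <<'E'
from plant import ctrl,cams
import cv2,json,numpy as np
s=ctrl.get_state();print({k:np.round(v,3).tolist() for k,v in s.items()})
for n in("scene","top"):
    c=cams.read_camera(n);np.savez(f'{n}0.npz',**c)
    cv2.imwrite(f'pics/{n}0.png',cv2.resize(c["color"][:,:,::-1],(784,588)))
    v=np.array(c["view"]);print(n,c["fx"],c["fy"],c["cx"],c["cy"],np.round(v,3).tolist(),np.round(-v[:3,:3].T@v[:3,3],3))
E
```

```text
{'time': 0.0, 'qpos': [1.0, 0.287, 1.578, 0.0, 1.279, -0.15], 'dq': [0.002, -0.0, 0.002, 0.0, -0.001, 0.001], 'joint_efforts': [-0.0, -40.596, -29.264, -0.0, 0.006, -0.0], 'eef_pos': [0.275, 0.616, 0.209], 'tcp_rot': [-0.385, 0.594, 0.384, 0.593], 'contact_force': [-0.959, -0.775, -0.033], 'wrist_torque': [0.002, -0.023, 0.004], 'opening': 0.997}
scene 437.52015911835406 437.52015911835406 275.49646512872454 209.91114655450573 [[0.488, 0.873, 0.009, -0.378], [0.644, -0.353, -0.678, -0.315], [-0.589, 0.337, -0.735, 1.472], [0.0, 0.0, 0.0, 1.0]] [ 1.254 -0.278  0.871]
top 432.98449782574886 432.98449782574886 281.23782273588216 216.94846245493142 [[0.002, -1.0, 0.003, 0.104], [-0.986, -0.002, -0.167, 0.616], [0.167, -0.003, -0.986, 1.349], [0.0, 0.0, 0.0, 1.0]] [0.382 0.11  1.433]
```

View pics/scene0.png

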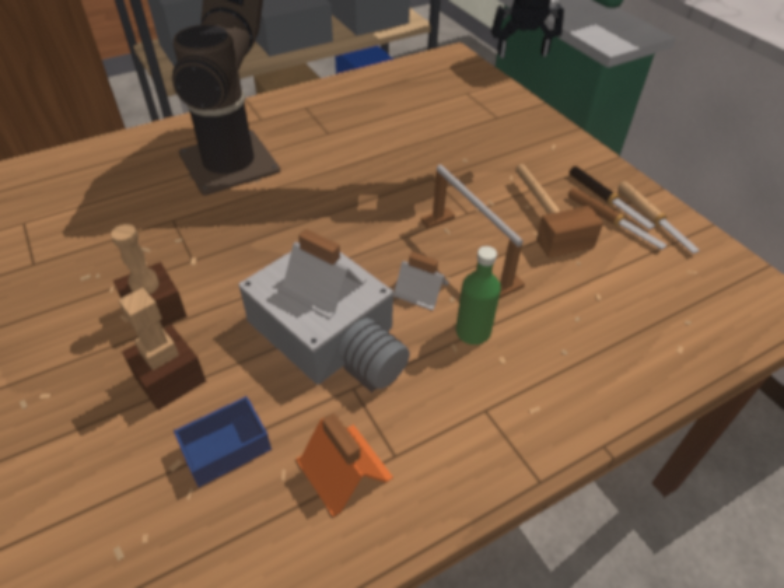

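View pics/top0.png

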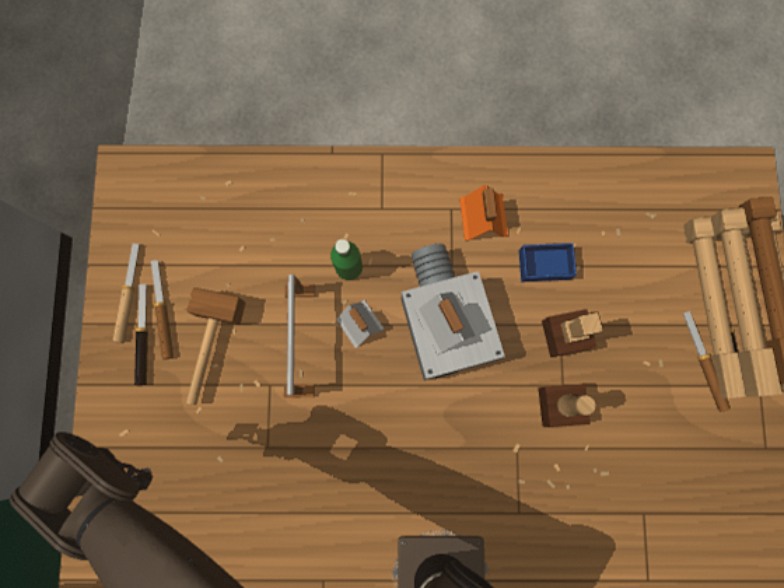

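The scene view shows the round leg's stand at about (150,290) and the square leg's at (165,365). The guard carries the grey cover at (320,280), with a smaller grey decoy at (420,280). The rail is at (480,210) and the bottle at (478,310). In the top view the rail runs from (290,280) to (290,392), the cover grip is at (452,313) and the square foot is at (583,325).

```bash
cat > h.py <<'E'
import numpy as np,cv2
def load(f): return dict(np.load(f))
def ray(c,uv,z):
    uv=np.atleast_2d(uv).astype(float);v=c["view"];R=v[:3,:3];o=-R.T@v[:3,3]
    d=np.c_[(uv[:,0]-c["cx"])/c["fx"],(uv[:,1]-c["cy"])/c["fy"],np.ones(len(uv))]@R
    return o+d*((z-o[2])/d[:,2])[:,None]
def proj(c,p):
    p=np.atleast_2d(p);q=p@c["view"][:3,:3].T+c["view"][:3,3]
    return np.c_[c["cx"]+c["fx"]*q[:,0]/q[:,2],c["cy"]+c["fy"]*q[:,1]/q[:,2]]
def blob(c,mask,box,z):
    """largest blob in box -> rectangle on plane z: centre, sizes, angle of the long side"""
    x0,y0,x1,y1=box;m=np.zeros_like(mask);m[y0:y1,x0:x1]=mask[y0:y1,x0:x1]
    k=max(cv2.findContours(m,cv2.RETR_EXTERNAL,cv2.CHAIN_APPROX_NONE)[0],key=cv2.contourArea)
    w=ray(c,k[:,0],z)[:,:2]
    r=cv2.boxPoints(cv2.minAreaRect((w*1000).astype(np.float32)))/1000
    a,b=r[1]-r[0],r[2]-r[1]
    if np.linalg.norm(a)<np.linalg.norm(b):a,b=b,a
    return r.mean(0).round(4),np.round([np.linalg.norm(a),np.linalg.norm(b)],4),round(np.degrees(np.arctan2(a[1],a[0]))%180,1),r.round(3).tolist()
E
python3 - <<'E'
from h import *
t=load('top0.npz');s=load('scene0.npz')
for n,c,bs in(("top",t,dict(plate=(285,190,365,275),grip=(305,200,340,245),bar=(200,190,215,290),foot=(395,218,436,250),stand=(380,215,436,258),motor=(290,170,328,205))),
              ("scene",s,dict(grip=(210,160,248,192),foot=(82,205,120,240)))):
    h=cv2.cvtColor(c["color"],cv2.COLOR_RGB2HSV);H,S,V=cv2.split(h)
    M=dict(plate=(S<40)&(V>100),grip=(S>90)&(V>50),bar=(S<50)&(V>90),foot=(S<140)&(V>150),stand=(V<100)&(S>60),motor=S<50)
    Z=dict(plate=.1,grip=.208,bar=.137,foot=.2,stand=.07,motor=.092)
    for k,b in bs.items(): print(n,k,*blob(c,M[k].astype(np.uint8)*255,b,Z[k]))
    x=c["color"][:,:,::-1]
a=cv2.resize(t["color"][170:280,195:440,::-1],None,fx=3.2,fy=3.2,interpolation=cv2.INTER_CUBIC)
b=cv2.resize(s["color"][140:290,60:300,::-1],None,fx=3.2*245/240*.5,fy=3.2*.5,interpolation=cv2.INTER_CUBIC)
b=cv2.copyMakeBorder(b,0,0,0,a.shape[1]-b.shape[1],cv2.BORDER_CONSTANT)
cv2.imwrite('pics/c1.png',np.vstack([a,b]))
E
```

```text
top plate [ 0.5848 -0.0178] [0.2455 0.1813] 15.6 [[0.44200000166893005, 0.035999998450279236], [0.4909999966621399, -0.1379999965429306], [0.7269999980926514, -0.07199999690055847], [0.6790000200271606, 0.10300000011920929]]
top grip [ 0.5665 -0.0103] [0.0693 0.0245] 25.8 [[0.5299999713897705, -0.014000000432133675], [0.5410000085830688, -0.035999998450279236], [0.6029999852180481, -0.006000000052154064], [0.5920000076293945, 0.01600000075995922]]
top bar [0.5376 0.3287] [0.2574 0.012 ] 1.7 [[0.4090000092983246, 0.3310000002384186], [0.4090000092983246, 0.3190000057220459], [0.6660000085830688, 0.32600000500679016], [0.6660000085830688, 0.33799999952316284]]
top foot [ 0.5516 -0.2983] [0.0395 0.0389] 12.6 [[0.527999997138977, -0.2840000092983246], [0.5370000004768372, -0.32199999690055847], [0.574999988079071, -0.31299999356269836], [0.5669999718666077, -0.2750000059604645]]
top stand [ 0.5503 -0.3106] [0.1505 0.0924] 101.4 [[0.49000000953674316, -0.2460000067949295], [0.5199999809265137, -0.3930000066757202], [0.6100000143051147, -0.375], [0.5809999704360962, -0.2280000001192093]]
top motor [0.6929 0.0122] [0.1073 0.09  ] 15.0 [[0.6299999952316284, 0.041999999433755875], [0.652999997138977, -0.04500000178813934], [0.7559999823570251, -0.017000000923871994], [0.7329999804496765, 0.0689999982714653]]
scene grip [ 0.573  -0.0118] [0.0912 0.085 ] 153.3 [[0.5130000114440918, -0.028999999165534973], [0.5950000286102295, -0.07000000029802322], [0.6330000162124634, 0.006000000052154064], [0.5509999990463257, 0.04699999839067459]]
scene foot [ 0.5457 -0.303 ] [0.052  0.0474] 10.3 [[0.515999972820282, -0.2840000092983246], [0.5239999890327454, -0.3310000002384186], [0.574999988079071, -0.32199999690055847], [0.5669999718666077, -0.2750000059604645]]
```

View pics/c1.png

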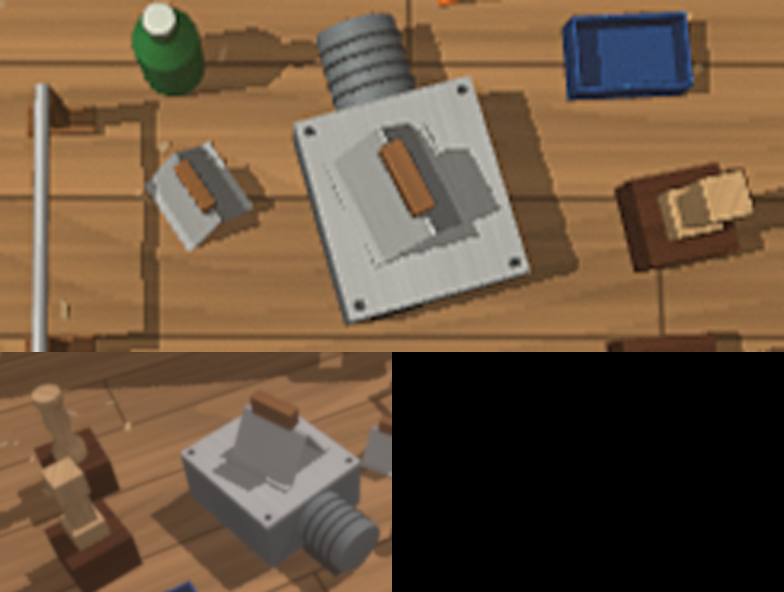

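The crop agrees with the masks. The grip block measures 69x24 mm at yaw 25.8°, the bar is 257 mm long, and the square leg's foot measures 39 mm at yaw 12.6°. Next I work out the first moves.

```bash
cat >> h.py <<'E'
from scipy.spatial.transform import Rotation as R
def go(pos,jaw,st=None,p0=None,r0=None):
    """shift (0.3 m) and turn (pi/2) from measured pose to tool-down pose with jaw direction (deg)"""
    if p0 is None:
        from plant import ctrl
        st=ctrl.get_state();p0,r0=st["eef_pos"],R.from_quat(st["tcp_rot"])
    now=np.degrees(np.arctan2(*r0.apply([0,0,1])[1::-1]))
    j=min([jaw,jaw+180,jaw-180,jaw+360,jaw-360],key=lambda a:abs(a-now))
    z=[np.cos(np.radians(j)),np.sin(np.radians(j)),0];x=[0,0,-1];y=np.cross(z,x)
    r1=R.from_matrix(np.c_[x,y,z])
    print("shift",(r0.inv().apply(np.array(pos)-p0)/.3).round(4),"turn",((r0.inv()*r1).as_rotvec()/(np.pi/2)).round(4),"jaw now",now.round(1),"->",j)
    return np.array(pos),r1
E
python3 - <<'E'
from h import *
t=load('top0.npz')
print('bottle',ray(t,[345/1.4,247/1.4],.2),'decoy',ray(t,[358/1.4,320/1.4],.07))
p,r=go([.5665,-.0103,.30],25.8+90)
p,r=go([.5665,-.0103,.172],25.8+90,p0=p,r0=r)
E
```

```text
bottle [[0.71135751 0.20791467 0.2       ]] decoy [[0.57546992 0.18623747 0.07      ]]
shift [-0.2991 -1.738  -1.5084] turn [-0.5546 -0.0011 -0.0008] jaw now 65.9 -> 115.8
shift [0.4267 0.     0.    ] turn [0. 0. 0.] jaw now 115.8 -> 115.8
```

Request:
play_rows([
  [100,[-0.3,-0.4,-0.35],[0,0,0]],
  [100,[-0.3,-0.87,-0.754],[0,0,0]],
  [100,[-0.3,-0.87,-0.754],[0,0,0]],
  [100,[-0.3,-0.87,-0.754],[0,0,0]],
  [100,[-0.3,-0.87,-0.754],[0,0,0]],
  [100,[-0.3,-0.87,-0.754],[0,0,0]],
  [100,[-0.3,-0.87,-0.754],[0,0,0]],
  [100,[-0.3,-0.87,-0.754],[0,0,0]],
  [100,[-0.3,-0.87,-0.754],[0,0,0]],
  [100,[-0.3,-0.87,-0.754],[0,0,0]],
], force=50)

```text
time: 0.93
eef_pos: [0.4237, 0.2995, 0.3021]
tcp_rot: [-0.384, 0.594, 0.382, 0.595]
contact_force: [0.3, 0.0, -0.0]
opening: 0.999
```

Request:
play_rows([
  [100,[0,-0.87,-0.754],[-0.555,0,0]],
  [100,[0,-0.87,-0.754],[-0.555,0,0]],
  [100,[0,-0.87,-0.754],[-0.555,0,0]],
  [100,[0,-0.87,-0.754],[-0.555,0,0]],
  [100,[0,-0.87,-0.754],[-0.555,0,0]],
  [100,[0,-0.87,-0.754],[-0.555,0,0]],
  [100,[0,-0.87,-0.754],[-0.555,0,0]],
  [100,[0,-0.87,-0.754],[-0.555,0,0]],
  [100,[0,-0.87,-0.754],[-0.555,0,0]],
  [100,[0,-0.87,-0.754],[-0.555,0,0]],
])

```text
time: 1.77
eef_pos: [0.569, -0.0153, 0.2992]
tcp_rot: [0.598, -0.378, -0.598, -0.376]
contact_force: [0.5, -0.4, -0.2]
opening: 1.001
```

```bash
python3 - <<'E'
from h import *
go([.5665,-.0103,.172],25.8+90)
from plant import ctrl;s=ctrl.get_state();print(s["eef_pos"],s["time"],s["contact_force"],s["qpos"])
E
```

```text
shift [ 4.241e-01 -4.000e-04  1.940e-02] turn [-0.0033 -0.0009 -0.0012] jaw now 115.5 -> 115.8
[ 0.56902013 -0.01533145  0.29923134] 1.7667 [ 0.50528032 -0.4004846  -0.17552914] [-2.04017071e-01 -2.00042650e-03  1.73746520e+00 -2.35592716e-03
  1.40674850e+00 -2.21961599e+00]
```

Request:
play_rows([
  [100,[0.1,0,0.02],[-0.003,0,0]],
  [100,[0.2,0,0.02],[-0.003,0,0]],
  [100,[0.3,0,0.02],[-0.003,0,0]],
  [100,[0.38,0,0.02],[-0.003,0,0]],
  [100,[0.424,0,0.02],[-0.003,0,0]],
  [100,[0.424,0,0.02],[-0.003,0,0]],
  [50,[0.424,0,0.02],[-0.003,0,0]],
  [20,[0.424,0,0.02],[-0.003,0,0]],
  [10,[0.424,0,0.02],[-0.003,0,0]],
  [0,[0.424,0,0.02],[-0.003,0,0]],
])

```text
time: 2.6
eef_pos: [0.5659, -0.0048, 0.1757]
tcp_rot: [0.601, -0.374, -0.599, -0.375]
contact_force: [-1.6, -0.2, 0.5]
opening: 0.451
```

Request:
play_rows([
  [0,[0,0,0],[0,0,0]],
  [0,[0,0,0],[0,0,0]],
  [0,[0,0,0],[0,0,0]],
  [0,[0,0,0],[0,0,0]],
  [0,[0,0,0],[0,0,0]],
])

```text
time: 3.02
eef_pos: [0.5661, -0.0054, 0.1753]
tcp_rot: [0.601, -0.374, -0.599, -0.374]
contact_force: [1.5, -2.5, 6.7]
opening: 0.246
```

Request:
play_rows([
  [0,[-0.03,0,0],[0,0,0]],
  [0,[-0.1,0,0],[0,0,0]],
  [0,[-0.2,0,0],[0,0,0]],
  [0,[-0.3,0,0],[0,0,0]],
  [0,[-0.34,0,0],[0,0,0]],
  [0,[-0.36,0,0],[0,0,0]],
  [0,[-0.36,0,0],[0,0,0]],
  [0,[-0.36,0,0],[0,0,0]],
])

```text
time: 3.68
eef_pos: [0.5635, -0.0042, 0.279]
tcp_rot: [-0.599, 0.375, 0.602, 0.374]
contact_force: [0.0, 0.2, -4.4]
opening: 0.242
```

```bash
python3 - <<'E'
from h import *
from plant import ctrl,cams
go([.5376,.3287,.28],91.7)
C=[cams.read_camera(n) for n in("scene","top")]
for n,c in zip(("scene1","top1"),C): np.savez(n+'.npz',**c)
a=cv2.resize(C[0]["color"][120:300,80:400,::-1],(640,360));b=cv2.resize(C[1]["color"][150:300,190:450,::-1],(400,230))
cv2.imwrite('pics/lift.png',np.vstack([a,cv2.copyMakeBorder(b,0,0,0,240,0)]))
E
```

```text
shift [-0.0018 -0.4109  1.0345] turn [ 0.2713  0.0014 -0.0025] jaw now 116.1 -> 91.7
```

View pics/lift.png

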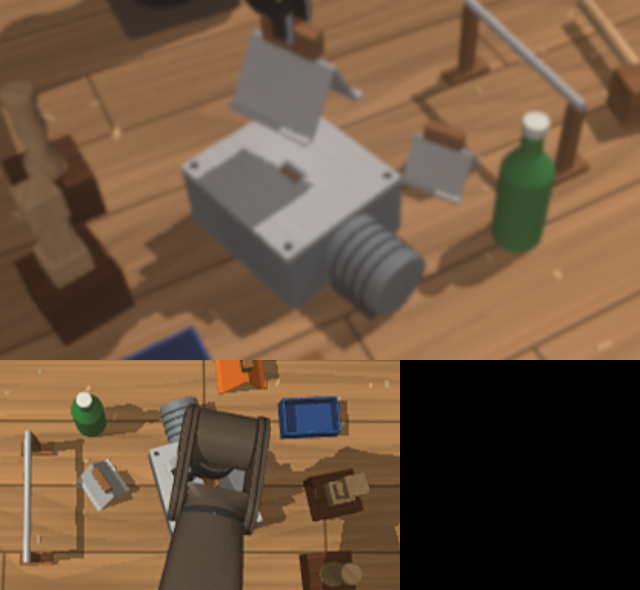

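The cover is off and hangs level in the gripper, and the window is exposed at about (290,172) in the crop. Now I carry it to the rail.

Request:
play_rows([
  [0,[0,-0.05,0.1],[0,0,0]],
  [0,[0,-0.1,0.22],[0,0,0]],
  [0,[0,-0.15,0.35],[0,0,0]],
  [0,[0,-0.2,0.48],[0,0,0]],
  [0,[0,-0.25,0.61],[0,0,0]],
  [0,[0,-0.3,0.74],[0,0,0]],
  [0,[0,-0.35,0.85],[0,0,0]],
  [0,[0,-0.39,0.94],[0,0,0]],
  [0,[0,-0.41,1.0],[0,0,0]],
  [0,[0,-0.41,1.0],[0,0,0]],
])

```text
time: 4.62
eef_pos: [0.5411, 0.3227, 0.2787]
tcp_rot: [-0.599, 0.373, 0.602, 0.372]
contact_force: [-0.8, 0.2, -4.9]
opening: 0.242
```

Request:
play_rows([
  [0,[0,0,0.034],[0.06,0,0]],
  [0,[0,0,0.034],[0.13,0,0]],
  [0,[0,0,0.034],[0.2,0,0]],
  [0,[0,0,0.034],[0.25,0,0]],
  [0,[0,0,0.034],[0.271,0,0]],
  [0,[0,0,0.034],[0.271,0,0]],
  [0,[0,0,0.034],[0.271,0,0]],
  [0,[0,0,0.034],[0.271,0,0]],
])

```text
time: 5.28
eef_pos: [0.5385, 0.3275, 0.2804]
tcp_rot: [-0.507, 0.493, 0.508, 0.492]
contact_force: [-0.8, 0.1, -4.2]
opening: 0.242
```

```bash
python3 - <<'E'
from h import *
from plant import ctrl,cams
s=ctrl.get_state();print(s["eef_pos"],s["contact_force"],s["opening"])
go([.5376,.3287,.155],91.7)
C=[cams.read_camera(n) for n in("scene","top")]
for n,c in zip(("scene2","top2"),C): np.savez(n+'.npz',**c)
a=cv2.resize(C[0]["color"][40:240,240:420,::-1],(396,440));b=cv2.resize(C[1]["color"][150:310,180:320,::-1],(385,440))
cv2.imwrite('pics/rail.png',np.hstack([a,b]))
# guard plate & window now visible
c=C[1];H,S,V=cv2.split(cv2.cvtColor(c["color"],cv2.COLOR_RGB2HSV))
m=((S<45)&(V>60)).astype(np.uint8)*255
print('plate',*blob(c,m,(285,196,365,275),.1))
g=cv2.resize(c["color"][185:285,270:380,::-1],None,fx=5,fy=5,interpolation=cv2.INTER_CUBIC);cv2.imwrite('pics/win.png',g)
E
```

```text
[0.53845201 0.32748543 0.28042157] [-0.79608645  0.0525377  -4.18065586] 0.2416816064256473
shift [0.4181 0.002  0.0045] turn [ 0.0005 -0.0005 -0.0011] jaw now 91.7 -> 91.7
plate [ 0.5758 -0.0188] [0.2293 0.1849] 15.4 [[0.4410000145435333, 0.03999999910593033], [0.49000000953674316, -0.1379999965429306], [0.7110000252723694, -0.07699999958276749], [0.6620000004768372, 0.10100000351667404]]
```

View pics/rail.png

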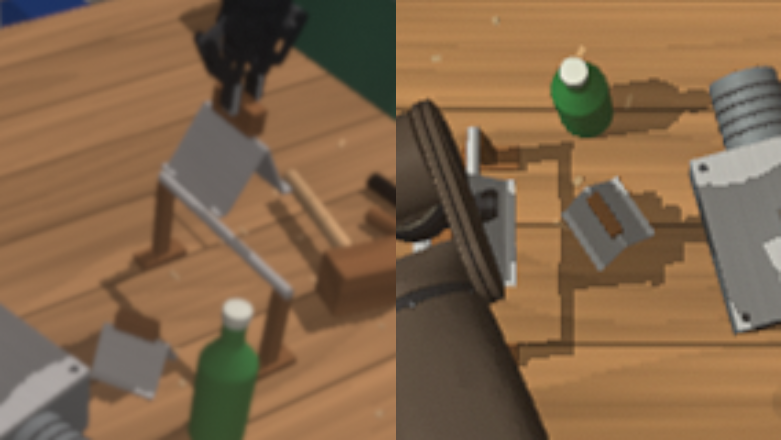

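View pics/win.png

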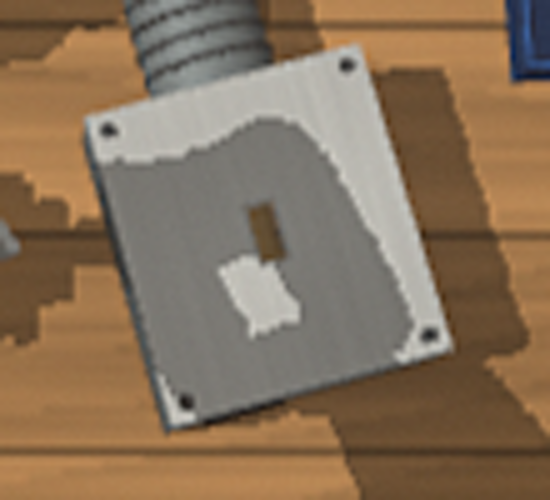

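The cover is over the bar and level, about at mid-span. The window lies at pixel (267,232) in the crop, which matches the mean of the four bolts (268,233). Now I lower the cover.

Request:
play_rows([
  [0,[0.07,0.002,0.004],[0,0,0]],
  [0,[0.15,0.002,0.004],[0,0,0]],
  [0,[0.23,0.002,0.004],[0,0,0]],
  [0,[0.3,0.002,0.004],[0,0,0]],
  [0,[0.35,0.002,0.004],[0,0,0]],
  [0,[0.39,0.002,0.004],[0,0,0]],
  [0,[0.41,0.002,0.004],[0,0,0]],
  [0,[0.42,0.002,0.004],[0,0,0]],
  [0,[0.43,0.002,0.004],[0,0,0]],
  [0,[0.43,0.002,0.004],[0,0,0]],
])

```text
time: 6.22
eef_pos: [0.5385, 0.3294, 0.1532]
tcp_rot: [0.508, -0.492, -0.507, -0.493]
contact_force: [0.8, -0.0, -4.1]
opening: 0.244
```

```bash
python3 - <<'E'
from h import *
from plant import ctrl
s=ctrl.get_state();print(s["eef_pos"],s["contact_force"],s["wrist_torque"])
c=load('top2.npz');H,S,V=cv2.split(cv2.cvtColor(c["color"],cv2.COLOR_RGB2HSV))
print('window',*blob(c,((S>70)).astype(np.uint8)*255,(314,220,333,242),.098))
b=np.array([[109,131],[347,64],[429,335],[186,402]])/5+[270,185]-.4
w=ray(c,b,.1)[:,:2];print('bolts',w.round(4).tolist(),w.mean(0),np.degrees(np.arctan2(*(w[0]+w[1]-w[2]-w[3])[::-1])),np.degrees(np.arctan2(*(w[0]+w[3]-w[1]-w[2])[::-1]))-90)
E
```

```text
[0.53849415 0.32937871 0.15315407] [ 0.78807217 -0.01971783 -4.09284879] [ 0.01621844 -0.01919945 -0.01531418]
window [ 0.5634 -0.0237] [0.0333 0.0144] 13.1 [[0.5460000038146973, -0.019999999552965164], [0.5490000247955322, -0.03400000184774399], [0.5809999704360962, -0.027000000700354576], [0.578000009059906, -0.013000000268220901]]
bolts [[0.6276, 0.0735], [0.6708, -0.0764], [0.5002, -0.1234], [0.4588, 0.0267]] [ 0.56433166 -0.02488821] 15.448273604771254 15.740090502529867
```

Request:
play_rows([
  [0,[0.008,0,0],[0,0,0]],
  [0,[0.013,0,0],[0,0,0]],
  [0,[0.013,0,0],[0,0,0]],
])

```text
time: 6.47
eef_pos: [0.5386, 0.3299, 0.1496]
tcp_rot: [-0.507, 0.492, 0.507, 0.493]
contact_force: [0.1, 0.9, -2.7]
opening: 0.243
```

Request:
play_rows([
  [0,[0.004,0,0],[0,0,0]],
  [0,[0.004,0,0],[0,0,0]],
  [35,[0.004,0,0],[0,0,0]],
  [45,[0.004,0,0],[0,0,0]],
  [60,[0.004,0,0],[0,0,0]],
  [80,[0.004,0,0],[0,0,0]],
  [100,[0.004,0,0],[0,0,0]],
  [100,[0.004,0,0],[0,0,0]],
  [100,[0.004,0,0],[0,0,0]],
  [100,[0.004,0,0],[0,0,0]],
])

```text
time: 7.3
eef_pos: [0.5381, 0.3292, 0.1474]
tcp_rot: [0.507, -0.492, -0.507, -0.492]
contact_force: [0.6, -0.2, 0.4]
opening: 1.004
```

Request:
play_rows([
  [100,[-0.05,0,0],[0,0,0]],
  [100,[-0.12,0,0],[0,0,0]],
  [100,[-0.22,0,0],[0,0,0]],
  [100,[-0.32,0,0],[0,0,0]],
  [100,[-0.43,0,0],[0,0,0]],
  [100,[-0.5,0,0],[0,0,0]],
  [100,[-0.55,0,0],[0,0,0]],
  [100,[-0.57,0,0],[0,0,0]],
  [100,[-0.57,0,0],[0,0,0]],
  [100,[-0.57,0,0],[0,0,0]],
])

```text
time: 8.13
eef_pos: [0.5378, 0.3291, 0.3175]
tcp_rot: [-0.507, 0.493, 0.508, 0.492]
contact_force: [-0.6, -0.2, 0.6]
opening: 1.001
```

```bash
python3 - <<'E'
from h import *
from plant import ctrl,cams
s=ctrl.get_state();print(s["eef_pos"],s["contact_force"],s["opening"],s["qpos"])
go([.5516,-.2983,.30],12.6+90);go([.5516,-.2983,.30],12.6)
c=cams.read_camera("scene");np.savez('scene3.npz',**c)
cv2.imwrite('pics/hung.png',cv2.resize(c["color"][60:240,260:440,::-1],(440,440)))
E
```

```text
[0.53775835 0.32908657 0.31746466] [-0.64226028 -0.193599    0.61473006] 1.0005921458569027 [ 3.88445552e-01  1.29606443e-01  1.56690519e+00 -2.55193650e-05
  1.44625812e+00 -1.21235751e+00]
shift [ 0.0591  0.0166 -2.0917] turn [-0.1209 -0.0002 -0.0007] jaw now 91.7 -> 102.6
shift [ 0.0591  0.0166 -2.0917] turn [ 8.791e-01 -7.000e-04 -4.000e-04] jaw now 91.7 -> 12.6
```

View pics/hung.png

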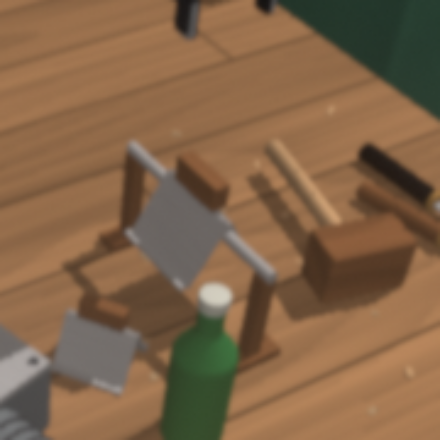

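The cover hangs astride the bar near its middle and level. Next is the leg.

Request:
play_rows([
  [100,[0,0,-0.1],[0,0,0]],
  [100,[0,0,-0.23],[0,0,0]],
  [100,[0,0,-0.36],[0,0,0]],
  [100,[0,0,-0.49],[0,0,0]],
  [100,[0,0,-0.62],[0,0,0]],
  [100,[0,0,-0.75],[0,0,0]],
  [100,[0,0,-0.88],[0,0,0]],
  [100,[0,0,-1.0],[0,0,0]],
  [100,[0,0,-1.0],[0,0,0]],
])

```text
time: 8.93
eef_pos: [0.5464, 0.0239, 0.316]
tcp_rot: [-0.505, 0.496, 0.506, 0.493]
contact_force: [0.3, 0.7, -0.1]
opening: 1.004
```

Request:
play_rows([
  [100,[0.02,0.01,-0.13],[0,0,0]],
  [100,[0.04,0.017,-0.26],[0,0,0]],
  [100,[0.06,0.017,-0.39],[-0.03,0,0]],
  [100,[0.06,0.017,-0.52],[-0.06,0,0]],
  [100,[0.06,0.017,-0.65],[-0.09,0,0]],
  [100,[0.06,0.017,-0.78],[-0.12,0,0]],
  [100,[0.06,0.017,-0.91],[-0.12,0,0]],
  [100,[0.06,0.017,-1.0],[-0.12,0,0]],
  [100,[0.06,0.017,-1.0],[-0.12,0,0]],
  [100,[0.06,0.017,-1.0],[-0.12,0,0]],
])

```text
time: 9.77
eef_pos: [0.5504, -0.271, 0.298]
tcp_rot: [-0.55, 0.443, 0.553, 0.443]
contact_force: [0.0, 0.8, -0.5]
opening: 0.999
```

```bash
python3 - <<'E'
from h import *
from plant import ctrl
s=ctrl.get_state();print(s["eef_pos"],s["dq"].round(2) if hasattr(s["dq"],'round') else s["dq"],s["qpos"])
p,r=go([.5516,-.2983,.25],12.6+90);go([.5516,-.2983,.16],102.6,p0=p,r0=r)
E
```

```text
[ 0.55036995 -0.27103117  0.29799245] [ 0.04 -0.03  0.01  0.01  0.01  0.  ] [-6.23087334e-01  1.00988117e-01  1.63266785e+00  6.24734228e-04
  1.41216933e+00 -2.41025697e+00]
shift [ 0.1597  0.0151 -0.0902] turn [-0.0023  0.0023 -0.0015] jaw now 102.4 -> 102.6
shift [0.3 0.  0. ] turn [0. 0. 0.] jaw now 102.6 -> 102.6
```

Request:
play_rows([
  [100,[0.05,0.015,-0.09],[0,0,0]],
  [100,[0.05,0.015,-0.09],[0,0,0]],
  [100,[0.1,0.015,-0.09],[0,0,0]],
  [100,[0.2,0.015,-0.09],[0,0,0]],
  [100,[0.3,0.015,-0.09],[0,0,0]],
  [100,[0.4,0.015,-0.09],[0,0,0]],
  [100,[0.46,0.015,-0.09],[0,0,0]],
  [100,[0.46,0.015,-0.09],[0,0,0]],
  [100,[0.46,0.015,-0.09],[0,0,0]],
], force=60)

```text
time: 10.52
eef_pos: [0.552, -0.2957, 0.161]
tcp_rot: [-0.551, 0.442, 0.553, 0.442]
contact_force: [0.0, 0.1, 1.4]
opening: 1.001
```

Request:
play_rows([
  [70,[0,0,0],[0,0,0]],
  [50,[0,0,0],[0,0,0]],
  [45,[0,0,0],[0,0,0]],
  [40,[0,0,0],[0,0,0]],
  [30,[0,0,0],[0,0,0]],
  [20,[0,0,0],[0,0,0]],
  [0,[0,0,0],[0,0,0]],
  [0,[0,0,0],[0,0,0]],
])

```text
time: 11.18
eef_pos: [0.5535, -0.2987, 0.1646]
tcp_rot: [0.553, -0.442, -0.55, -0.443]
contact_force: [-0.2, 1.1, 5.4]
opening: 0.451
```

Request:
play_rows([
  [0,[-0.04,0,0],[0,0,0]],
  [0,[-0.1,0,0],[0,0,0]],
  [0,[-0.18,0,0],[0,0,0]],
  [0,[-0.27,0,0],[0,0,0]],
  [0,[-0.37,0,0],[0,0,0]],
  [0,[-0.45,0,0],[0,0,0]],
  [0,[-0.49,0,0],[0,0,0]],
  [0,[-0.5,0,0],[0,0,0]],
  [0,[-0.5,0,0],[0,0,0]],
  [0,[-0.5,0,0],[0,0,0]],
])

```text
time: 12.02
eef_pos: [0.5516, -0.2975, 0.31]
tcp_rot: [-0.55, 0.443, 0.553, 0.442]
contact_force: [-0.9, 1.2, -1.8]
opening: 0.45
```

```bash
python3 - <<'E'
from h import *
from plant import ctrl,cams
s=ctrl.get_state();print(s["eef_pos"],s["contact_force"],s["wrist_torque"],s["opening"])
go(s["eef_pos"],102.6)
C=[cams.read_camera(n) for n in("scene","top")]
for n,c in zip(("scene4","top4"),C): np.savez(n+'.npz',**c)
a=cv2.resize(C[0]["color"][100:280,40:200,::-1],(480,540),interpolation=cv2.INTER_CUBIC);b=cv2.resize(C[1]["color"][190:310,370:460,::-1],(320,426))
cv2.imwrite('pics/leg.png',np.hstack([a,cv2.copyMakeBorder(b,0,114,0,0,0)]))
E
```

```text
[ 0.55162615 -0.29754741  0.30997358] [-0.90521926  1.22168401 -1.83264039] [-0.014472   -0.00580765  0.01311877] 0.4503359890910937
shift [0. 0. 0.] turn [-0.001   0.0019 -0.0017] jaw now 102.5 -> 102.6
```

View pics/leg.png

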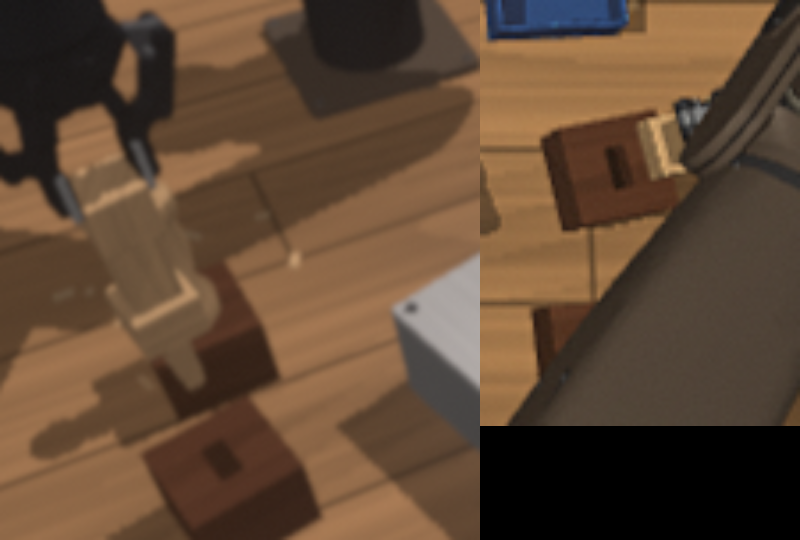

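The leg is held upright. The pocket's long side runs along yaw of about 13°, perpendicular to the jaws, so that is the tenon's x. Now I find the tip's offset from the TCP using the pocket and the tenon edges.

```bash
python3 - <<'E'
from h import *
t=load('top4.npz');s=load('scene4.npz')
for c,b in((t,(400,225,416,246)),(s,(104,242,125,262))):
    g=cv2.cvtColor(c["color"],cv2.COLOR_RGB2GRAY)
    print(g[b[1]:b[3]:4,b[0]:b[2]].tolist()[1:4])
    x0,y0,x1,y1=b
    th,_=cv2.threshold(np.ascontiguousarray(g[y0:y1,x0:x1]),0,255,cv2.THRESH_BINARY_INV|cv2.THRESH_OTSU)
    print(th,'pocket',*blob(c,(g<th).astype(np.uint8)*255,b,.07))
print('stand',)
for c,b in((t,(380,215,426,258)),):
    pass
cv2.imwrite('pics/tip.png',cv2.resize(s["color"][190:240,70:130,::-1],None,fx=12,fy=12,interpolation=cv2.INTER_CUBIC))
u=proj(s,[[.5535,-.2987,.1655]]);print('predicted tip px',u,'in crop',(u-[70,190])*12)
E
```

```text
[[58, 58, 59, 58, 59, 60, 59, 61, 61, 61, 63, 61, 63, 60, 68, 98], [64, 65, 65, 65, 61, 41, 27, 27, 33, 43, 44, 58, 65, 63, 62, 67], [65, 64, 64, 64, 65, 63, 42, 28, 32, 38, 41, 42, 51, 59, 55, 53]]
49.0 pocket [ 0.5506 -0.2983] [0.0383 0.0177] 13.2 [[0.5299999713897705, -0.2939999997615814], [0.5339999794960022, -0.3109999895095825], [0.5709999799728394, -0.30300000309944153], [0.5669999718666077, -0.2849999964237213]]
[[60, 60, 59, 60, 60, 60, 58, 56, 53, 50, 52, 54, 55, 56, 55, 56, 56, 57, 59, 60, 62], [60, 59, 56, 49, 44, 40, 40, 39, 38, 39, 39, 40, 43, 50, 58, 61, 63, 63, 62, 63, 62], [57, 57, 56, 56, 53, 49, 44, 41, 40, 38, 39, 39, 38, 38, 40, 45, 51, 59, 62, 62, 62]]
50.0 pocket [ 0.5498 -0.2978] [0.037  0.0189] 17.1 [[0.5289999842643738, -0.2939999997615814], [0.5350000262260437, -0.31200000643730164], [0.5699999928474426, -0.3009999990463257], [0.5649999976158142, -0.28299999237060547]]
stand
predicted tip px [[101.83705577 226.56801737]] in crop [[382.04466921 438.81620843]]
```

View pics/tip.png

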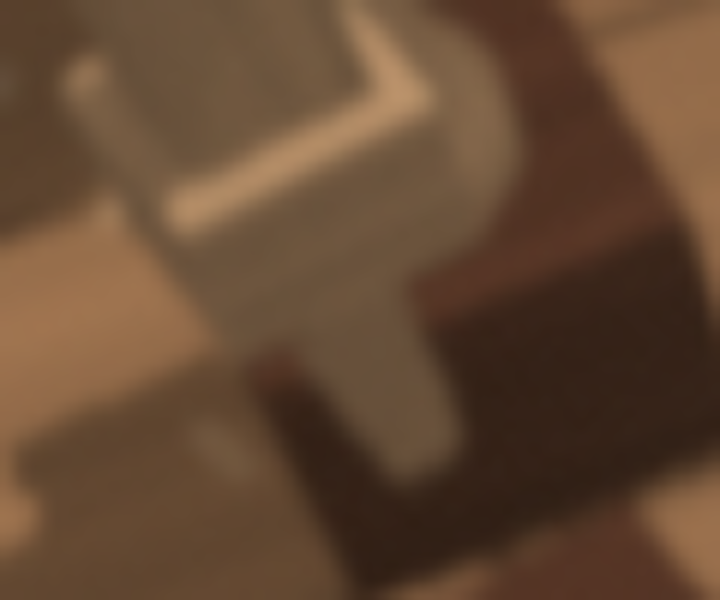

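```bash
python3 - <<'E'
from h import *
s=load('scene4.npz')
e=np.array([np.cos(.22),np.sin(.22),0])
for k in(-4,-2,0):
    q=np.array([.552,-.298,.1655])+e*k/1000
    print(k,((proj(s,[q+e*.015])-[70,190])*12).round(0))
p,r=go([.5657,-.024,.31],105.5);go([.5657,-.024,.264],105.5,p0=p,r0=r)
E
```

```text
-4 [[413. 467.]]
-2 [[419. 474.]]
0 [[424. 481.]]
shift [ 5.000e-04 -2.435e-01  8.795e-01] turn [-0.0332  0.0025 -0.002 ] jaw now 102.5 -> 105.5
shift [0.1533 0.     0.    ] turn [0. 0. 0.] jaw now 105.5 -> 105.5
```

The tip edge at about (418,465) agrees with a tip offset of -2 to -4 mm along x. Next I move over the window.

Request:
play_rows([
  [0,[0,-0.02,0.07],[0,0,0]],
  [0,[0,-0.05,0.18],[0,0,0]],
  [0,[0,-0.09,0.3],[-0.01,0,0]],
  [0,[0,-0.12,0.42],[-0.02,0,0]],
  [0,[0,-0.15,0.54],[-0.033,0,0]],
  [0,[0,-0.18,0.66],[-0.033,0.002,-0.002]],
  [0,[0,-0.21,0.77],[-0.033,0.002,-0.002]],
  [0,[0,-0.235,0.85],[-0.033,0.002,-0.002]],
  [0,[0,-0.243,0.88],[-0.033,0.002,-0.002]],
  [0,[0,-0.243,0.88],[-0.033,0.002,-0.002]],
])

```text
time: 12.95
eef_pos: [0.5658, -0.0224, 0.3109]
tcp_rot: [0.564, -0.427, -0.563, -0.427]
contact_force: [0.2, -0.3, -1.3]
opening: 0.45
```

Request:
play_rows([
  [0,[0.04,0,0],[0,0,0]],
  [0,[0.09,0,0],[0,0,0]],
  [0,[0.13,0,0],[0,0,0]],
  [0,[0.153,0,0],[0,0,0]],
  [0,[0.153,0,0],[0,0,0]],
  [0,[0.153,0,0],[0,0,0]],
  [0,[0.153,0,0],[0,0,0]],
])

```text
time: 13.53
eef_pos: [0.5669, -0.0252, 0.2671]
tcp_rot: [0.565, -0.428, -0.561, -0.429]
contact_force: [-0.2, -0.3, -0.5]
opening: 0.449
```

```bash
python3 - <<'E'
from h import *
from plant import ctrl,cams
for i in range(3):
    c=cams.read_camera("scene");s=ctrl.get_state();print(s["eef_pos"],s["contact_force"])
np.savez('scene5.npz',**c)
go([.5657,-.024,.264],105.5)
x0,y0=185,150
cv2.imwrite('pics/over.png',cv2.resize(c["color"][y0:y0+75,x0:x0+95,::-1],None,fx=8,fy=8,interpolation=cv2.INTER_CUBIC))
e=np.array([np.cos(.27),np.sin(.27),0]);n=np.array([-e[1],e[0],0])
tip=s["eef_pos"]-e*.0025-[0,0,.1445]
f=lambda P:((proj(c,P)-[x0,y0])*8).round(0).tolist()
print('tip end edge',f([tip+e*.015+n*.005,tip+e*.015-n*.005]),tip)
w=np.array([.5637,-.0243,.1]);print('window corners (bevel top)',f([w+e*a*.021+n*b*.011 for a,b in((1,1),(1,-1),(-1,-1),(-1,1))]))
E
```

```text
[ 0.56704564 -0.02507734  0.26754408] [-0.03362236  0.40236139 -1.46628733]
[ 0.56706771 -0.0249367   0.26767456] [ 0.5078773  -0.43321185 -1.28734908]
[ 0.56703168 -0.02483773  0.26764113] [ 0.28418031 -0.61753026 -1.27972854]
shift [0.0121 0.0036 0.0039] turn [-0.0002 -0.0027  0.003 ] jaw now 105.5 -> 105.5
tip end edge [[356.0, 411.0], [330.0, 428.0]] [ 0.56462226 -0.02550455  0.12314113]
window corners (bevel top) [[391.0, 461.0], [335.0, 499.0], [246.0, 426.0], [301.0, 390.0]]
```

View pics/over.png

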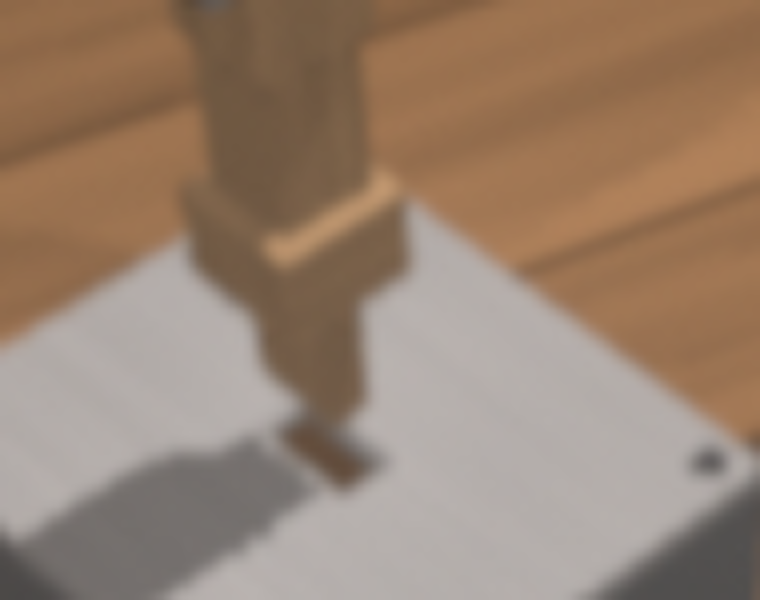

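The tip's end edge at (332–360, 405–425) and the window's bevel corners at (390,460) and (340,497) match the predictions to within about 1 mm. I make a small correction and go in slowly.

Request:
play_rows([
  [0,[0.02,0.0025,0.0045],[0,0,0]],
  [0,[0.04,0.0025,0.0045],[0,0,0]],
  [0,[0.06,0.0025,0.0045],[0,0,0]],
  [0,[0.068,0.0025,0.0045],[0,0,0]],
  [0,[0.076,0.0025,0.0045],[0,0,0]],
  [0,[0.083,0.0025,0.0045],[0,0,0]],
  [0,[0.09,0.0025,0.0045],[0,0,0]],
  [0,[0.09,0.0025,0.0045],[0,0,0]],
])

```text
time: 14.35
eef_pos: [0.5654, -0.0235, 0.239]
tcp_rot: [0.564, -0.428, -0.561, -0.428]
contact_force: [0.2, 0.6, -1.1]
opening: 0.452
```

Request:
play_rows([
  [0,[0.008,0,0],[0,0,0]],
  [0,[0.016,0,0],[0,0,0]],
  [0,[0.024,0,0],[0,0,0]],
  [0,[0.032,0,0],[0,0,0]],
  [0,[0.032,0,0],[0,0,0]],
])

```text
time: 14.77
eef_pos: [0.5652, -0.0235, 0.2291]
tcp_rot: [0.564, -0.428, -0.562, -0.428]
contact_force: [0.4, -0.8, -1.6]
opening: 0.448
```

Request:
play_rows([
  [0,[0.01,0,0],[0,0,0]],
  [0,[0.02,0,0],[0,0,0]],
  [0,[0.03,0,0],[0,0,0]],
  [0,[0.04,0,0],[0,0,0]],
  [0,[0.05,0,0],[0,0,0]],
  [0,[0.06,0,0],[0,0,0]],
  [0,[0.06,0,0],[0,0,0]],
  [0,[0.06,0,0],[0,0,0]],
  [0,[0.06,0,0],[0,0,0]],
])

```text
time: 15.52
eef_pos: [0.5657, -0.0236, 0.212]
tcp_rot: [0.564, -0.428, -0.561, -0.428]
contact_force: [0.1, -0.0, -1.9]
opening: 0.449
```

```bash
python3 - <<'E'
from h import *
from plant import ctrl,cams
c=cams.read_camera("scene");t=cams.read_camera("top");s=ctrl.get_state()
print(s["eef_pos"],s["contact_force"],s["wrist_torque"],s["opening"],s["time"]);go(s["eef_pos"],105.5)
x0,y0=185,130
a=cv2.resize(c["color"][y0:y0+95,x0:x0+75,::-1],None,fx=5.2,fy=5.2,interpolation=cv2.INTER_CUBIC)
b=cv2.resize(c["color"][60:240,260:440,::-1],(390,390))
h=max(a.shape[0],390);P=lambda i:cv2.copyMakeBorder(i,0,h-i.shape[0],0,0,0)
cv2.imwrite('pics/end.png',np.hstack([P(a),P(b)]))
w=np.array([.5637,-.0243,0]);e=np.array([np.cos(.27),np.sin(.27),0]);n=np.array([-e[1],e[0],0])
for z in(.112,.116,.12):print(z,((proj(c,[w+e*.023-n*.023+[0,0,z],w+e*.023+n*.023+[0,0,z]])-[x0,y0])*5.2).round(0).tolist())
E
```

```text
[ 0.56583522 -0.02365402  0.21222428] [-0.49934386  0.32258445 -1.65795128] [-0.03968687  0.01123549 -0.00917027] 0.44714492690326063 15.6167
shift [0. 0. 0.] turn [-0.0001 -0.0022  0.0023] jaw now 105.5 -> 105.5
0.112 [[199.0, 427.0], [275.0, 375.0]]
0.116 [[198.0, 421.0], [275.0, 369.0]]
0.12 [[197.0, 414.0], [274.0, 363.0]]
```

View pics/end.png

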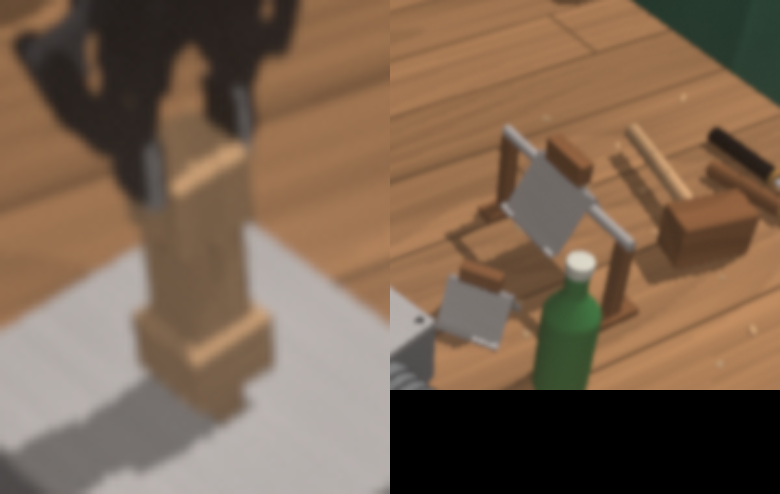

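The tenon is in the window. The shoulder edge, ending at (272,365), sits about 18 mm above the plate, and the wrist carries only the leg's weight. The cover still hangs mid-bar.

```bash
python3 -c "
from plant import ctrl
print(ctrl.sign_off());s=ctrl.get_state();print(s['time'],s['eef_pos'],s['contact_force'],s['opening'])"
```

```text
the job is handed in; nothing more can be done
None
the job is handed in; nothing more can be done
```

I hung the cover on the rail's bar, put the square leg's tenon through the guard window, and handed the job in at about 15.6 s. The sign-off gives no verdict, so these are my own last checks:

- **Cover:** it hangs astride the bar, level and about mid-span in the last picture. I had opened the gripper and moved clear of it.
- **Leg:** it is held upright, within about 0.005 rad by the tool's attitude. The tip is about 32 mm below the guard's top face by tool height, or about 31 mm by the camera. The shoulder is about 18 mm above the plate.
- **Forces:** the wrist force was about 1.7–1.9 N, which is the leg's weight, so nothing was pressing on the guard. I met no contact while lowering it in. I had set the grip to 60 N.
- **Bystanders:** the bottle and mallet stood untouched in the last picture. The round leg and bin were outside it, and I did not check them again after the leg was lifted.
- **Disagreement:** the window's yaw came out as 13.1° from its small outline but 15.5° from the plate and bolts. I used 15.5°, and the tenon went in freely.

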